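# Take and lock a shelf depth with a retractable rule

## Task

Take the depth of the spare key shelf with the retractable rule: hook the end of its blade over the shelf's front edge and, with the case standing on the shelf and square to that edge, draw the case back against its spring until its rear butts firmly, but not hard, against the rubber buffer on the back panel. Then push the handle on top of the case fully down to lock the blade, let go, and leave the rule there hooked and locked. Be gentle with the shelf and leave the other things on the bench where they are.

Things in the scene. Friction and masses are not known exactly. Their poses are not given: they have to be found in the camera images.
- rule: Retractable rule: grey plastic case 130 long x 36 wide x 36 mm high, about 0.3 kg, steel blade at the front, black lock handle on top. It starts upright on a fixed cork-topped wooden rest (110 x 70 x 22 mm high), hook overhanging. Origin: centre of the case's underside; x towards the hook end, z up.
- rule_grip (a point): Grip point in the black block-shaped handle over the middle of the rule's case. The block is 30 mm along the case x 22 mm across it x 36 mm high, with nothing beside it; it spans 49 to 85 mm above the case's underside (up position), and this point lies on its axis 72 mm above the underside. Axes as rule. The handle carries the whole rule and does not turn.
- rule_hook (a point): Middle of the inner (case-side) face of the blade's hook, 4 mm below the case's underside level. Blade: steel, 20 x 2 mm, leaving the case's front 1.5 mm above the underside level; hook plate 2.5 mm thick, 20 mm wide, reaching 10 mm below the underside. Blade fully in: this face is 66 mm ahead of the handle's centre (1 mm ahead of the case's front).
- rule_back (a point): Middle of the case's flat rear face, at the level of the underside, 65 mm behind the handle's centre. x axis as for rule_grip.
- blade (a joint): How far the blade is drawn out of the case (m): 0 fully in, at most 0.098. A spring pulls it in with 5 N at 0, rising to 7.5 N at full draw; let go unlocked, it drags the case along.
- lock (a joint): How far the handle is pushed down (m): 0 up, blade free; 0.006 fully down, blade locked (pawls drop into notches, so the case may creep forward up to 3 mm when let go). Starts to move at about 8 N, needs about 14 N to go fully home, stays where left (over 8 N upward frees it). So over 8 N on the handle while placing the case locks too early.
- shelf: The spare key shelf, a plywood board fixed on the bench, 260 mm (its x) x 140 mm (its y) x 22 mm thick. Origin at the centre of its underside on the bench. Its x axis points from the back panel to the free front edge, which lies at x = +130 mm; z up.
- shelf_edge (a point): Middle of the top of the shelf's front edge (22 mm above the bench).
- back: Grey metal back panel standing across the shelf's top, fixed: 12 mm thick, 120 wide, 50 high; origin at the centre of its underside, on the shelf's top; axes as the shelf. A black rubber buffer, 26 mm across, is screwed into the middle of its front (+x) face, centre 20 mm up. How far it stands out of that face is not measured: 8 to 16 mm.
- tray: Bystander: red plastic tray 110 x 160 x 35 mm with nails. Origin at the centre of its underside.
- hammer: Bystander: small aluminium hammer, 220 mm long, lying flat.
- anchor_jar: Bystander: white plastic jar of wall anchors, 64 mm across, 75 mm high. Origin at the centre of its underside.
- coaster: Bystander: round ceramic coaster, 94 mm across, 8 mm thick.
- driver: Bystander: screwdriver with a black handle, 190 mm long, lying flat.
- padlock: Bystander: brass padlock 40 x 50 x 18 mm with a steel shackle, lying flat.
- mug: Bystander: white ceramic mug, 76 mm across, 85 mm high.
Mind the look-alikes: they are no part of the job. What is meant by the rule is not pink or purple, and is the larger of those in its own colour.

How it is judged:
By the outcome, as a careful person would: the job done as asked, in the order asked, and still so for the second after the job is handed in, with the robot touching nothing.
It also fails if it takes over 72 s, if anything falls off the work surface, if the arm or the gripper's body presses on something with over 40 N, if the wrist force passes 120 N, or if a joint passes its speed limit or range.

## Robot

A 6-joint arm with a two-finger parallel gripper is mounted at the origin on the work surface. World frame = base frame: x ahead of the robot, y to its left, z up, the work surface at z = 0. Lengths are in mm, angles in rad, forces in N, time in s.
With the tool pointing down it reaches from about 325 to 925 mm from the base axis. Payload 3.1 kg.
Tool frame: the origin (TCP) lies at the very end of the fingers, on their centre line; the grasp point (between the pads) lies 19 mm behind it; z points along the fingers, y is the line along which they close (so a half turn about z gives the same grasp; the last joint's range is limited). The gripper opens to 85 mm and grips with 20 to 120 N. Pads are 22 mm wide; open, the fingers measure 114 mm over their backs; the gripper's body (76 mm by 85 mm) begins 54 mm behind the grasp point. The pads swing forward as they close: fully open they stand 13 mm farther back than shut.
Start: joints at [1.109, 0.217, 1.613, -0, 1.311, -0.112], TCP at [214.176, 587.169, 231.3] pointing down, gripper open.
Joint ranges: [-2.75, 2.75], [-0.78, 2.1], [0.31, 2.55], [-1.13, 4.27], [0.13, 2.63], [-2.58, 2.58]. Speed limits (rad/s): [2.79, 2.79, 3.14, 3.14, 3.14, 3.14].

## Interface

Orientations are given as [roll, pitch, yaw] about the fixed x, y, z axes, in that order (R = Rz(yaw) Ry(pitch) Rx(roll)).
In Python, from workcell import readout, vision, env gives the robot as it stands. The module is installed in compiled form; this text tells all that it offers.
- The arm moves only by the tool apply_moves, never from a script. Its argument "moves" is a list of rows, each a list of 4 numbers: the shift along the tool's x, y, z each as a share of 0.25 m, from -1 to 1, then the turn about the tool's z as a share of 90 degrees, from -1 to 1. In form: [[dx, dy, dz, yaw], ...]. A call has exactly 10 rows; each row shifts and turns the commanded pose from where the row before left it, along the tool's axes as they then stand; what a row does not reach is not made up. A row lasts 1/8 s, in which the tool goes at most 62.5 mm and 10.7 degrees, less where a joint would pass 70% of its speed; a pose out of reach is approached as far as the arm can. A call with a number of a shift or a turn outside -1 to 1 is refused whole. A call with a gripper value outside its range is refused whole. "grip" is the closure, from 0 (fully open) to 1 (shut), set as the call begins (left out, the last holds). The fingers move at their own pace and stop on an object; the grip force is fixed at half the most. Time passes only in rows, so rows that do not move let the fingers close, or fill a call up. It gives the time, the measured TCP pose, the force, the opening and the grip force at its end, in the units of the state.
- readout.sense(): the state, without advancing time (a new reading comes with each control period).
- vision.get_image(name): name is "side" or "top" or "wrist"; returns the picture (384x512x3 uint8, red, green, blue); there is no depth.
- vision.calibration(name): a dict with "camera_matrix" (3x3 intrinsics, pixels), "dist_coeffs" ([k1, k2, p1, p2, k3] as OpenCV has them; the pictures are not rectified), "xyz" and "orientation" of the camera in the world. Camera axes: x right, y down, z forward; pixel columns grow to the right and rows downward; lengths in mm; the calibration is good to about 2 mm. A picture is of the moment at which its call begins: read the wrist's pose just before it. calibration takes no time and is no camera call; for the wrist camera it gives the pose at the moment of the call.
- env.hand_in(): hands the job in; it is judged then, once.
The state is a dict: "t": time; "qpos": joint angles; "joint_velocities": joint speeds; "joint_torque": joint torques, N m; "tool_pos": TCP position; "eef_rot": TCP orientation; "wrist_force": force on the tool from outside, world axes, zero at the start; "wrist_torque": the same for the moment, N m; "grip_width": finger opening in mm; "grasp_force": force on a finger pad.
Only numpy, scipy, OpenCV 4.12 (cv2) and the standard library are available. Lean on these libraries where they do the work, as an engineer would, in place of code of your own. Each camera call takes 0.05 s, during which the arm holds its last target. There are 200 camera calls.

## Working session

There is one attempt and no reset: what is moved stays moved. The work goes in short steps, Python scripts to look and compute and a tool call to move; the robot and the scene stay as the last step left them, time stands still between calls to the robot, and variables do not carry over. Pictures are saved under pics/ and viewed, at most 10 in all, crops included, and the job is handed in when it is done.

Besides the shell and the picture viewer there is one more tool, called after "Request:" as name([rows], argument=value, ...), one row to a line, values as JSON. apply_moves: Moves the arm, as the interface text tells. Shift numbers are shares of 0.25 m and turn numbers shares of 90 degrees, none past 1 either way. Its arguments: {"type":"object","properties":{"moves":{"type":"array","items":{"type":"array","items":{"type":"number","minimum":-1,"maximum":1}}},"grip":{"type":"number"}},"required":["moves"]}

```bash
mkdir -p pics; python3 - <<'E'
from workcell import readout, vision, env
import cv2, numpy as np
for n in ("top","side"):
    im=vision.get_image(n); np.save(n+".npy",im)
    cv2.imwrite(f"pics/{n}0.png",cv2.cvtColor(im,cv2.COLOR_RGB2BGR))
    c=vision.calibration(n); print(n,{k:np.round(v,3).tolist() for k,v in c.items()})
print(readout.sense())
E
```

```text
top {'camera_matrix': [[493.444, 0.0, 259.581], [0.0, 493.444, 187.932], [0.0, 0.0, 1.0]], 'dist_coeffs': [-0.211, 0.0, 0.0, 0.0, 0.0], 'xyz': [399.022, 8.198, 1453.278], 'orientation': [-3.017, 0.003, -1.591]}
side {'camera_matrix': [[474.681, 0.0, 251.615], [0.0, 474.681, 188.655], [0.0, 0.0, 1.0]], 'dist_coeffs': [-0.072, 0.0, 0.0, 0.0, 0.0], 'xyz': [-85.569, -745.573, 898.821], 'orientation': [-2.265, 0.005, -0.676]}
{'t': 0.1, 'qpos': array([ 1.10876557e+00,  2.17688816e-01,  1.61480429e+00,  2.33192422e-05,
        1.31130468e+00, -1.12192255e-01]), 'joint_velocities': array([ 0.00018598,  0.00066522, -0.00487353,  0.00047628, -0.00219242,
       -0.0002834 ]), 'joint_torque': array([-1.54955000e-03, -3.98069394e+01, -3.04970634e+01, -2.27828014e-04,
        4.16066672e-03,  8.18278139e-07]), 'tool_pos': array([213.84917958, 586.48093502, 230.0765985 ]), 'eef_rot': array([-3.13940390e+00, -2.69264411e-04,  2.79174785e+00]), 'wrist_force': array([ 0.06878093, -0.56113363, -0.53486753]), 'wrist_torque': array([ 0.0104301 , -0.03183089,  0.00989818]), 'grasp_force': 0.0, 'grip_width': 85.30250671710333}
```

View pics/top0.png

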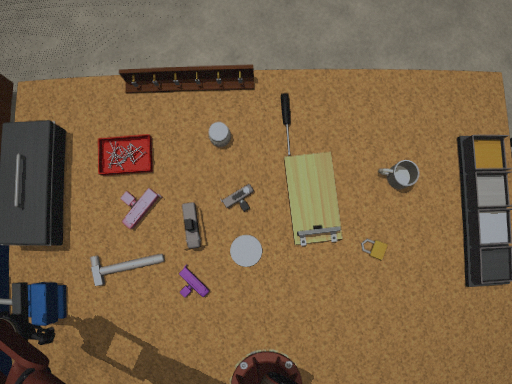

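View pics/side0.png

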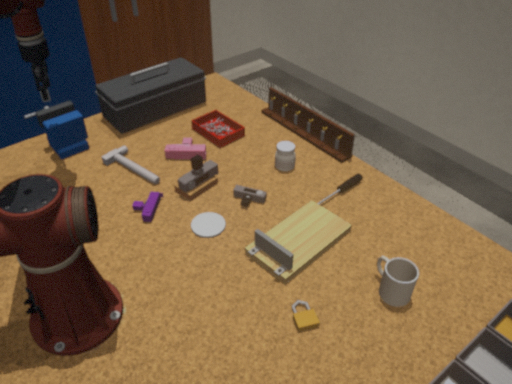

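Top view: robot base is at the bottom, world +x is up and +y is left. Possible rules: grey on the wooden rest (192,226), small grey (237,197), pink (140,208), purple (194,282). By the description I take the large grey one at (192,226). The shelf is at (313,198), with its back panel at the bottom (318,232) and its front edge at the top (310,155). I'll check this in one close crop.

```bash
cat > h.py <<'E'
import numpy as np, cv2
from scipy.spatial.transform import Rotation as R
from workcell import readout, vision, env
def ray(c,px):
    K=np.array(c["camera_matrix"]);d=np.array(c["dist_coeffs"])
    u=cv2.undistortPoints(np.array(px,float).reshape(-1,1,2),K,d).reshape(-1,2)
    D=np.c_[u,np.ones(len(u))]@R.from_euler("xyz",c["orientation"]).as_matrix().T
    return np.array(c["xyz"]),D
def plane(c,px,z):
    o,D=ray(c,px); return o+D*((z-o[2])/D[:,2])[:,None]
def proj(c,P):
    Rm=R.from_euler("xyz",c["orientation"]).as_matrix()
    rv=cv2.Rodrigues(Rm.T)[0]; t=-Rm.T@np.array(c["xyz"])
    return cv2.projectPoints(np.array(P,float).reshape(-1,1,3),rv,t,np.array(c["camera_matrix"]),np.array(c["dist_coeffs"]))[0].reshape(-1,2)
E
python3 - <<'E'
import numpy as np,cv2
t=np.load("top.npy");s=np.load("side.npy")
f=lambda a,x,y,w,h,k:cv2.resize(a[y:y+h,x:x+w],None,fx=k,fy=k,interpolation=cv2.INTER_CUBIC)
A=f(t,165,190,64,72,4.125)  # 264x297
B=f(s,165,140,64,72,4.125)
C=f(t,272,140,96,108,2.75)
D=f(s,240,170,128,144,2.0625)
o=np.vstack([np.hstack([A,B]),np.hstack([C,D])])
cv2.imwrite("pics/crop1.png",o[...,::-1]);print(o.shape)
E
```

```text
(594, 528, 3)
```

View pics/crop1.png

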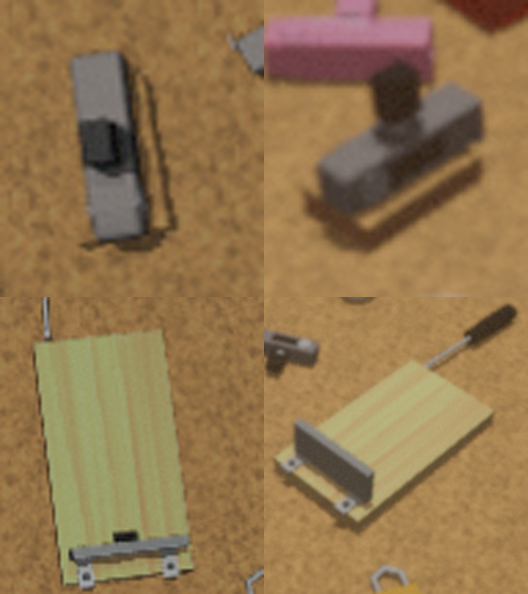

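Top-left crop: the large grey case, with its black handle at full-image px (189,225), sits on the rest; I can't yet tell which end carries the hook. Bottom-left crop: the shelf corners are near px (285,157), (331,153), (342,238) and (295,245), with the panel at the low end and the black buffer at (317,227).

```bash
python3 - <<'E'
from h import *
t=np.load("top.npy");s=np.load("side.npy")
T=vision.calibration("top");S=vision.calibration("side")
print("handle top",plane(T,[189.2,224.7],107).round(1))
print("handle side",plane(S,[261/4.125-264/4.125+165+ (395-264-(-3))/4.125-0, 140+70/4.125],107).round(1), plane(S,[165+(395-264)/4.125,140+72/4.125],107).round(1))
hsv=cv2.cvtColor(t,cv2.COLOR_RGB2HSV)
# shelf: green-yellow hue vs cork
m=((hsv[...,0]>23)&(hsv[...,0]<40)&(hsv[...,1]>60)&(hsv[...,2]>110)).astype(np.uint8)*255
m[:140]=0;m[260:]=0;m[:,:270]=0;m[:,360:]=0
m=cv2.morphologyEx(m,cv2.MORPH_OPEN,np.ones((3,3)))
c=max(cv2.findContours(m,0,2)[0],key=cv2.contourArea)
h=cv2.convexHull(c);q=cv2.approxPolyDP(h,4,True).reshape(-1,2);print("shelf px",q.tolist())
P=plane(T,q,22);print(P.round(1).tolist())
for i in range(len(P)):print(np.linalg.norm(P[i]-P[i-1]).round(1),end=' ')
Q=np.array([[285.1,156.7],[330.9,152.7],[341.8,238.5],[294.9,244.7]]);P=plane(T,Q,22);print("\nmanual",P.round(1).tolist(),[np.linalg.norm(P[i]-P[i-1]).round(1) for i in range(4)])
# rule case
m=((hsv[...,1]<70)&(hsv[...,2]>80)).astype(np.uint8)*255
m[:195]=0;m[255:]=0;m[:,:175]=0;m[:,210:]=0
c=max(cv2.findContours(m,0,2)[0],key=cv2.contourArea);r=cv2.minAreaRect(c);print("case",r)
b=cv2.boxPoints(r);P=plane(T,b,58);print(b.round(1).tolist(),P.round(1).tolist(),[np.linalg.norm(P[i]-P[i-1]).round(1) for i in range(4)],P.mean(0))
w=vision.calibration("wrist");print(w)
E
```

```text
handle top [[470.5 204.  107. ]]
handle side [[473.9 207.2 107. ]] [[472.6 205.2 107. ]]
shelf px [[330, 156], [339, 225], [295, 243], [285, 157]]
[[669.7, -201.3, 22.0], [465.1, -220.1, 22.0], [416.1, -90.1, 22.0], [669.1, -67.7, 22.0]]
133.6 205.5 138.9 254.0 
manual [[670.0, -68.0, 22.0], [679.6, -204.4, 22.0], [425.6, -226.9, 22.0], [411.2, -89.7, 22.0]] [np.float64(259.7), np.float64(136.7), np.float64(255.0), np.float64(138.0)]
case ((188.52310180664062, 211.6846466064453), (18.10906982421875, 12.03136920928955), 82.87498474121094)
[[181.39999389648438, 203.39999389648438], [193.39999389648438, 202.0], [195.60000610351562, 219.89999389648438], [183.6999969482422, 221.39999389648438]] [[534.2, 233.1, 58.0], [537.8, 198.7, 58.0], [486.4, 192.6, 58.0], [482.7, 226.9, 58.0]] [np.float64(51.8), np.float64(34.6), np.float64(51.8), np.float64(34.5)] [510.25795969 212.8473019   58.        ]
{'camera_matrix': array([[322.71175312,   0.        , 251.60295617],
       [  0.        , 322.71175312, 189.12359046],
       [  0.        ,   0.        ,   1.        ]]), 'dist_coeffs': array([-0.01630933,  0.        ,  0.        ,  0.        ,  0.        ]), 'xyz': array([137.29234236, 614.01050763, 372.94095953]), 'orientation': array([2.81855246e+00, 1.67969633e-03, 1.22142281e+00])}
```

The shelf measures 257 x 137 mm (260 x 140 given) with yaw about 0.086. The rule's handle is at about (471,205), its axis about 0.118 from world x; the hook end is still unknown. Next I move the wrist camera over the rule.

Request:
apply_moves([
  [-0.177, -0.141, 0, 0],
  [-0.177, -0.141, 0, 0],
  [-0.177, -0.141, 0, 0],
  [-0.177, -0.141, 0, 0],
  [-0.177, -0.141, 0, 0],
  [-0.177, -0.141, 0, 0],
  [-0.177, -0.141, 0, 0],
  [-0.177, -0.141, 0, 0],
  [0, 0, 0, -0.11],
  [0, 0, 0, -0.11],
], grip=0)

```text
t: 1.35
tool_pos: [450.2, 199.7, 230.7]
eef_rot: [-3.141, -0.001, 3.141]
wrist_force: [-0.4, 1.1, 0.7]
grip_width: 85.5
grasp_force: 0.0
```

Request:
apply_moves([
  [0, 0, 0, -0.08],
  [0, 0, 0, 0],
  [0, 0, 0, 0],
  [0, 0, 0, 0],
  [0, 0, 0, 0],
  [0, 0, 0, 0],
  [0, 0, 0, 0],
  [0, 0, 0, 0],
  [0, 0, 0, 0],
  [0, 0, 0, 0],
])

```text
t: 2.6
tool_pos: [450.1, 200.9, 231.3]
eef_rot: [-3.142, -0.0, -3.02]
wrist_force: [-0.7, -0.4, 0.2]
grip_width: 85.2
grasp_force: 0.0
```

```bash
python3 - <<'E'
from h import *
import pickle
c=vision.calibration("wrist");im=vision.get_image("wrist")
pickle.dump((c,im),open("w1.pkl","wb"))
cv2.imwrite("pics/w1.png",im[...,::-1]);print(c["xyz"],c["orientation"])
s=readout.sense();print(s["tool_pos"],s["eef_rot"],s["qpos"],s["t"])
print(proj(c,[471,205,107]))
E
```

```text
[369.07574697 190.33775095 374.14883945] [ 2.81813671e+00 -1.86765731e-04  1.69263137e+00]
[450.0867729  200.91905838 231.29201998] [-3.14158999e+00 -6.71013915e-05 -3.02017959e+00] [ 2.77352332e-01 -6.94752328e-02  1.91811299e+00  8.10106662e-06
  1.29302160e+00 -1.41485928e+00] 2.65
[[253.99081747 203.45222988]]
```

View pics/w1.png

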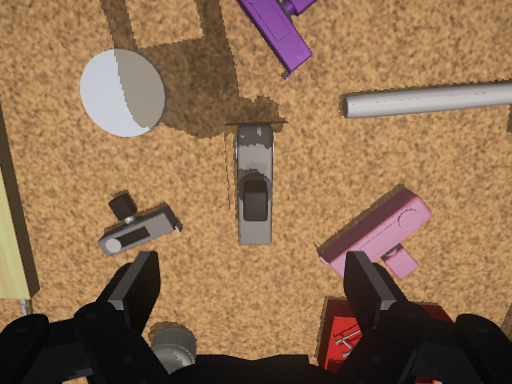

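Wrist view: the rule runs vertically from (255,125) to (255,243), with its handle at (255,200); image down is world +x. The look-alikes here carry a round disc at the end away from the hook. I'll crop both ends of the rule to find its hook.

```bash
python3 - <<'E'
from h import *
import pickle
c,im=pickle.load(open("w1.pkl","rb"))
A=im[110:260,205:305]; A=cv2.resize(A,None,fx=4,fy=4,interpolation=cv2.INTER_CUBIC)
A=cv2.convertScaleAbs(A,alpha=1.5,beta=10)
cv2.imwrite("pics/w1c.png",A[...,::-1])
E
```

```text
(no output)
```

View pics/w1c.png

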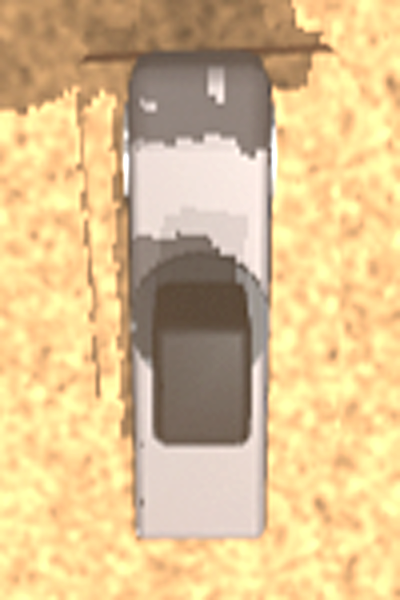

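```bash
python3 - <<'E'
from h import *
import pickle
c,im=pickle.load(open("w1.pkl","rb"))
f=lambda x,y:[205+x/4,110+y/4]
n=["robot end ctr","far end L","far end R","side mid L y440","side R y440"]
for a,b,z in [((205,50),"rest end",22),((85,57),"rest cornerL",22),((330,47),"rest cornerR",22),((200,62),"case robot end",58),((137,537),"far L",58),((264,537),"far R",58),((134,145),"rearL",58),((270,145),"rearR",58)]:
    print(b,plane(c,f(*a),z)[0].round(1))
h=plane(c,[f(165,330),f(247,330),f(250,443),f(155,443)],107);print("handle",h.round(1).tolist(),h.mean(0))
E
```

```text
rest end [410.5 200.5  22. ]
rest cornerL [416.3 168.6  22. ]
rest cornerR [405.6 233.8  22. ]
case robot end [409.3 198.6  58. ]
far L [539.2 197.6  58. ]
far R [535.  232.1  58. ]
rearL [431.4 185.   58. ]
rearR [427.3 218.4  58. ]
handle [[461.6, 197.0, 107.0], [459.4, 214.8, 107.0], [486.1, 219.2, 107.0], [488.7, 197.9, 107.0]] [473.97682924 207.22327038 107.        ]
```

Case 409 to 537 along x (130 long, as given). The rest reaches 410.5 at the robot end, so the case overhangs it at the far +x end, and the hook must be there. Rule yaw is about 0.122, which the tool already matches, and the handle is at (473.8,207). Descending to grip.

Request:
apply_moves([
  [-0.0486, 0.0064, 0.07, 0],
  [-0.0486, 0.0064, 0.07, 0],
  [0, 0, 0.08, 0],
  [0, 0, 0.08, 0],
  [0, 0, 0.08, 0],
  [0, 0, 0.08, 0],
  [0, 0, 0.08, 0],
  [0, 0, 0.05, 0],
  [0, 0, 0.034, 0],
  [0, 0, 0, 0],
])

```text
t: 3.9
tool_pos: [473.6, 207.0, 74.9]
eef_rot: [-3.141, -0.001, -3.02]
wrist_force: [0.4, -0.3, -0.5]
grip_width: 85.4
grasp_force: 0.0
```

```bash
python3 - <<'E'
from h import *
c=vision.calibration("wrist");im=vision.get_image("wrist")
im2=vision.get_image("side");S=vision.calibration("side")
A=cv2.resize(im2[120:220,140:270],None,fx=3,fy=3,interpolation=cv2.INTER_CUBIC)
A=cv2.copyMakeBorder(A,0,84,0,0,0)
o=np.hstack([A,im[:,:400]])
cv2.imwrite("pics/g1.png",o[...,::-1]);print(o.shape)
s=readout.sense();print(s["tool_pos"],s["eef_rot"],s["wrist_force"],s["t"])
E
```

```text
(384, 790, 3)
[474.37527057 207.20779466  75.87734457] [ 3.14141989e+00  1.06535339e-03 -3.02015865e+00] [ 0.52769669 -0.79867259  0.46543912] 4.0
```

View pics/g1.png

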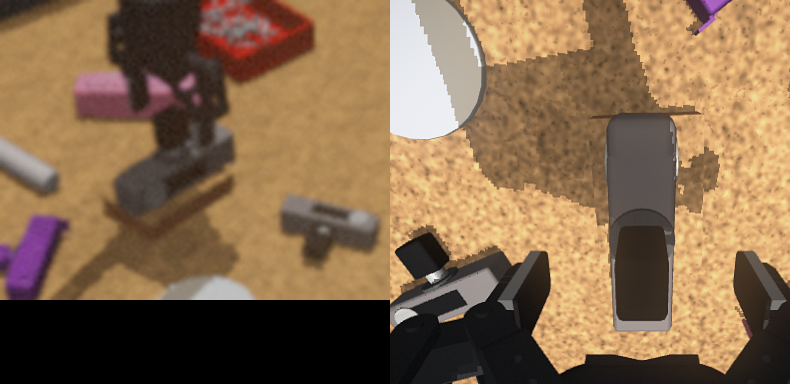

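Wrist view: the handle at image x 643 lies midway between the pads (548 and 737), with nothing in their way. Closing.

Request:
apply_moves([
  [0, 0, 0, 0],
  [0, 0, 0, 0],
  [0, 0, 0, 0],
  [0, 0, 0, 0],
  [0, 0, 0, 0],
  [0, 0, 0, 0],
  [0, 0, 0, 0],
  [0, 0, 0, 0],
  [0, 0, 0, 0],
  [0, 0, 0, 0],
], grip=1)

```text
t: 5.25
tool_pos: [474.0, 207.1, 75.5]
eef_rot: [-3.142, 0.0, -3.02]
wrist_force: [-0.8, -0.9, 3.5]
grip_width: 21.2
grasp_force: 62.1
```

Gripped at 21.2 mm. Now lifting and moving beside the shelf for a wrist view of it.

Request:
apply_moves([
  [0, 0, -0.04, 0],
  [0, 0, -0.1, 0],
  [0, 0, -0.16, 0],
  [0, 0, -0.16, 0],
  [0, 0, -0.12, 0],
  [-0.054, -0.125, -0.04, 0],
  [-0.054, -0.125, 0, 0],
  [-0.054, -0.125, 0, 0],
  [-0.054, -0.125, 0, 0],
  [-0.054, -0.125, 0, 0],
])

```text
t: 6.5
tool_pos: [559.3, 59.3, 229.3]
eef_rot: [3.141, -0.002, -3.02]
wrist_force: [-0.1, -0.2, -3.9]
grip_width: 21.1
grasp_force: 61.3
```

Request:
apply_moves([
  [0, 0, 0, 0],
  [0, 0, 0, 0],
  [0, 0, 0, 0],
  [0, 0, 0, 0],
  [0, 0, 0, 0],
  [0, 0, 0, 0],
  [0, 0, 0, 0],
  [0, 0, 0, 0],
  [0, 0, 0, 0],
  [0, 0, 0, 0],
])

```text
t: 7.75
tool_pos: [559.8, 60.1, 230.3]
eef_rot: [3.142, -0.0, -3.02]
wrist_force: [0.3, -0.7, -3.8]
grip_width: 20.9
grasp_force: 61.3
```

```bash
python3 - <<'E'
from h import *
import pickle
s=readout.sense();print(s["tool_pos"],s["eef_rot"],s["wrist_force"],s["wrist_torque"],s["t"])
c=vision.calibration("wrist");im=vision.get_image("wrist")
pickle.dump((c,im,s),open("w2.pkl","wb"))
A=cv2.resize(im[60:384,0:430],None,fx=1.8,fy=1.8,interpolation=cv2.INTER_CUBIC)
cv2.imwrite("pics/w2.png",A[...,::-1]);print(A.shape)
E
```

```text
[559.77180435  60.10046033 230.29434768] [ 3.14157083e+00 -3.43007969e-05 -3.02022255e+00] [ 0.25947736 -0.73265477 -3.77189605] [-0.02021696  0.06912726  0.0487282 ] 7.75
(583, 774, 3)
```

View pics/w2.png

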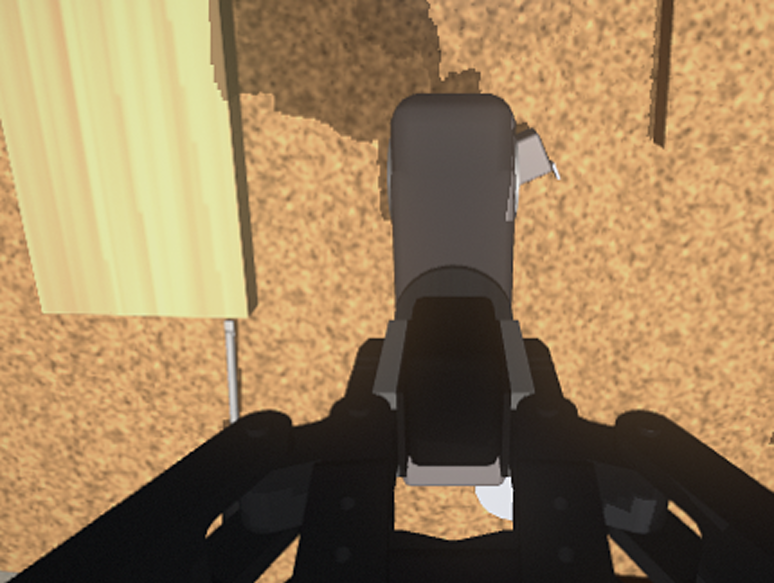

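Wrist view: the shelf's front-edge top corners are at crop (43,313) and (247,319). The driver tip is at (231,322), beside the left corner. The held rule's rear top edge is at (452,95) and its front at (455,485).

```bash
python3 - <<'E'
from h import *
import pickle
c,im,s=pickle.load(open("w2.pkl","rb"))
f=lambda x,y:[x/1.8,60+y/1.8]
hsv=cv2.cvtColor(im,cv2.COLOR_RGB2HSV).astype(int)
print([hsv[int(y),int(x)].tolist() for x,y in [f(100,250),f(200,300),f(100,340),f(20,250),f(250,250),f(300,250)]])
m=((hsv[...,0]>=23)&(hsv[...,0]<40)&(hsv[...,2]>150)).astype(np.uint8)*255
m[:,200:]=0;m=cv2.medianBlur(m,5)
C=max(cv2.findContours(m,0,2)[0],key=cv2.contourArea).reshape(-1,2)
def line(sel,z):
    P=plane(c,C[sel],z)[:,:2]; vx,vy,x,y=cv2.fitLine(P.astype(np.float32),cv2.DIST_HUBER,0,.01,.01).ravel(); return np.array([vx,vy]),np.array([x,y])
x,y=C.T
fr=line((y>225)&(x>32)&(x<130),22)
rt=line((x>112)&(y>60)&(y<228),22)
lf=line((x<28)&(x>1)&(y>60)&(y<228),22)
for n,l in(("front",fr),("right",rt),("left",lf)):
    v=l[0]; print(n,v,l[1],np.arctan(v[1]/v[0]) if n!="front" else np.arctan(-v[0]/v[1]))
X=lambda a,b:a[1]+a[0]*np.linalg.solve(np.c_[a[0],-b[0]],b[1]-a[1])[0]
p,q=X(fr,rt),X(fr,lf);print("corners",p,q,np.linalg.norm(p-q),"mid",(p+q)/2)
print("manual",plane(c,[f(43,313),f(247,319)],22).round(1).tolist())
zt=s["tool_pos"][2]-75.5+58
e=plane(c,[f(452,95),f(455,485),f(395,290),f(513,290)],zt);print("rule",e.round(1).tolist())
psi=s["eef_rot"][2];ex=-np.array([np.cos(psi),np.sin(psi)]);ey=np.array([-ex[1],ex[0]])
for k in e: d=k[:2]-s["tool_pos"][:2]; print("fwd",(d@ex).round(1),"left",(d@ey).round(1))
t=np.load("top.npy");T=vision.calibration("top")
h=cv2.cvtColor(t,cv2.COLOR_RGB2HSV).astype(int)
print("top proj of corners",proj(T,[[*p,22],[*q,22]]).round(1).tolist())
# buffer & panel in top image
b=t[215:240,300:345].sum(2);print(b.tolist())
E
```

```text
[[24, 88, 226], [24, 86, 227], [15, 125, 213], [15, 126, 195], [19, 107, 105], [16, 123, 222]]
front [ 0.06437385 -0.9979259 ] [ 678.12964 -153.27159] 0.06441839
right [0.9910412  0.13355662] [561.8598  -79.72076] 0.13395688
left [ 0.99897563 -0.04525125] [ 570.2052  -201.00166] -0.04526671
corners [672.4239 -64.8207] [ 681.5339  -206.04459] 141.51741 mid [ 676.9789  -135.43265]
manual [[686.1, -203.6, 22.0], [673.4, -66.1, 22.0]]
rule [[493.3, 51.1, 212.8], [622.4, 67.9, 212.8], [552.4, 41.0, 212.8], [548.1, 76.3, 212.8]]
fwd -67.1 left -0.9
fwd 63.2 left 0.1
fwd -9.7 left -18.1
fwd -9.7 left 17.5
top proj of corners [[284.0, 155.9], [331.4, 152.1]]
[[423, 396, 397, 405, 410, 429, 425, 411, 408, 411, 426, 421, 415, 413, 397, 401, 405, 402, 418, 420, 412, 422, 405, 373, 385, 401, 411, 416, 404, 420, 414, 396, 394, 403, 397, 410, 409, 407, 415, 390, 344, 339, 335, 343, 344], [427, 402, 393, 402, 403, 423, 418, 420, 412, 413, 422, 422, 422, 414, 408, 398, 411, 414, 414, 419, 419, 417, 407, 373, 383, 414, 419, 405, 407, 412, 414, 396, 394, 395, 410, 403, 405, 405, 410, 391, 335, 348, 35
[... 4518 characters left out ...]
82, 351, 337, 339], [245, 243, 235, 261, 419, 376, 352, 352, 368, 373, 367, 364, 365, 381, 379, 373, 398, 395, 398, 389, 388, 404, 391, 382, 401, 408, 387, 379, 393, 407, 407, 447, 402, 224, 232, 372, 458, 416, 414, 410, 407, 418, 365, 322, 333], [388, 431, 424, 436, 454, 405, 377, 381, 390, 398, 387, 382, 393, 405, 412, 389, 392, 391, 408, 404, 407, 408, 410, 406, 410, 413, 382, 394, 399, 408, 386, 407, 399, 215, 221, 373, 449, 412, 413, 414, 418, 418, 338, 304, 325], [361, 471, 469, 458, 459, 450, 381, 387, 397, 398, 405, 400, 412, 423, 424, 419, 409, 409, 413, 412, 409, 402, 412, 407, 420, 411, 393, 382, 399, 409, 403, 439, 468, 435, 424, 466, 425, 310, 178, 151, 140, 160, 257, 317, 346]]
```

```bash
cat > edge.py <<'E'
from h import *
def edge(c,im,a,b,z,n=40,half=7):
    """sub-pixel edge points near px line a-b (saturation+luma step), robust line on plane z"""
    a,b=np.array(a,float),np.array(b,float);t=(b-a)/np.linalg.norm(b-a);nn=np.array([-t[1],t[0]])
    I=cv2.GaussianBlur(im,(0,0),1.0).astype(np.float32)
    o=np.arange(-half,half+.01,.25);pts=[]
    for k in np.linspace(.06,.94,n):
        p=a+(b-a)*k+o[:,None]*nn
        pr=cv2.remap(I,p[:,0].astype(np.float32),p[:,1].astype(np.float32),cv2.INTER_LINEAR).reshape(-1,3)
        g=np.abs(np.gradient(pr,axis=0)).sum(1);pts.append(p[np.argmax(g)])
    P=plane(c,pts,z)[:,:2].astype(np.float32)
    for _ in range(4):
        vx,vy,x,y=cv2.fitLine(P,cv2.DIST_HUBER,0,.01,.01).ravel()
        r=(P-[x,y])@[-vy,vx];k=np.abs(r)<max(1.0,2*np.median(np.abs(r)));P=P[k]
    return np.array([vx,vy]),np.array([x,y]),len(P),np.std(r[k])
X=lambda a,b:a[1]+a[0]*np.linalg.solve(np.c_[a[0],-b[0]],b[1]-a[1])[0]
E
python3 - <<'E'
from edge import *
import pickle
c,im,s=pickle.load(open("w2.pkl","rb"))
f=lambda x,y:[x/1.8,60+y/1.8]
fr=edge(c,im,f(43,313),f(247,319),22)
rt=edge(c,im,f(247,319),f(226,110),22);lf=edge(c,im,f(43,313),f(3,130),22)
A=lambda l:np.arctan(l[0][1]/l[0][0]); B=lambda l:np.arctan(-l[0][0]/l[0][1])
print("W yaw",B(fr),A(rt),A(lf),fr[2:],rt[2:],lf[2:]);p,q=X(fr,rt),X(fr,lf);print(p,q,np.linalg.norm(p-q),(p+q)/2)
T=vision.calibration("top");t=np.load("top.npy")
Q=[[285.1,156.7],[330.9,152.7],[341.8,238.5],[294.9,244.7]]
E=[edge(T,t,Q[i],Q[(i+1)%4],22,half=4) for i in range(4)]
print("T yaw",B(E[0]),A(E[1]),B(E[2]),A(E[3]),[e[2:] for e in E])
V=np.array([X(E[i-1],E[i]) for i in range(4)]);print(V.round(1).tolist(),[np.linalg.norm(V[i]-V[i-1]).round(1) for i in range(4)],"ctr",V.mean(0))
# panel front top edge: px (309+?), buffer
print("panel top front edge z72",plane(T,[[300,230.5],[337,225.7]],72).round(1).tolist(),"buffer far end z42",plane(T,[[313.5,225],[320.5,224.5]],45).round(1).tolist())
E
```

```text
W yaw 0.09108348 0.09548086 0.09317642 (29, np.float32(0.48009095)) (40, np.float32(0.31625772)) (30, np.float32(0.38510042))
[672.4313  -65.76456] [ 685.1238 -204.7293] 139.54317 [ 678.7775  -135.24692]
T yaw 0.12002738 0.09198791 0.10600134 0.10162365 [(19, np.float32(0.5128143)), (30, np.float32(0.52438354)), (25, np.float32(0.4863522)), (28, np.float32(0.50452286))]
[[668.9000244140625, -64.0], [685.5999755859375, -203.0], [427.8999938964844, -226.8000030517578], [413.29998779296875, -90.0]] [np.float32(256.9), np.float32(140.0), np.float32(258.9), np.float32(137.5)] ctr [ 548.9115  -145.94383]
panel top front edge z72 [[450.1, -101.6, 72.0], [461.0, -206.3, 72.0]] buffer far end z42 [[465.9, -142.9, 45.0], [466.8, -163.0, 45.0]]
```

Both views agree. Shelf yaw is 0.094, the front-edge middle is (678.5,-134.8) with width 139.5 mm, and the buffer face is near x = 466, so the draw will be about 80 mm. I'll move above the start pose with the hook about 10 mm past the edge, TCP at (622.7,-140.1).

Request:
apply_moves([
  [0, 0, 0, 0.0174],
  [-0.035, -0.164, 0, 0],
  [-0.035, -0.164, 0, 0],
  [-0.035, -0.164, 0, 0],
  [-0.035, -0.164, 0, 0],
  [-0.035, -0.164, 0, 0],
  [0, 0, 0.13, 0],
  [0, 0, 0.15, 0],
  [0, 0, 0.15, 0],
  [0, 0, 0.09, 0],
])

```text
t: 9.05
tool_pos: [621.0, -139.4, 97.4]
eef_rot: [3.14, -0.004, -3.049]
wrist_force: [-0.9, 0.8, -2.7]
grip_width: 21.1
grasp_force: 61.3
```

Request:
apply_moves([
  [0, 0, 0, 0],
  [0, 0, 0, 0],
  [0, 0, 0, 0],
  [0, 0, 0, 0],
  [0, 0, 0, 0],
  [0, 0, 0, 0],
  [0, 0, 0, 0],
  [0, 0, 0, 0],
  [0, 0, 0, 0],
  [0, 0, 0, 0],
])

```text
t: 10.3
tool_pos: [622.6, -139.8, 100.3]
eef_rot: [3.142, -0.0, -3.047]
wrist_force: [0.2, -0.3, -2.8]
grip_width: 21.2
grasp_force: 61.3
```

```bash
python3 - <<'E'
from h import *
import pickle
s=readout.sense();print(s["tool_pos"],s["eef_rot"],s["wrist_force"],s["t"])
c=vision.calibration("wrist");im=vision.get_image("wrist");sd=vision.get_image("side");tp=vision.get_image("top")
pickle.dump((c,im,s),open("w3.pkl","wb"))
A=cv2.resize(sd[180:290,235:365],None,fx=3,fy=3,interpolation=cv2.INTER_CUBIC)
B=cv2.resize(im[:,60:450],None,fx=1,fy=1)
o=np.hstack([A,cv2.resize(B,(335,330))]);cv2.imwrite("pics/p1.png",o[...,::-1]);print(o.shape)
E
```

```text
[ 622.56611039 -139.83903262  100.2539603 ] [ 3.14157853e+00 -9.23561747e-05 -3.04748238e+00] [ 0.20389997 -0.34547137 -2.75066066] 10.3
(330, 725, 3)
```

View pics/p1.png

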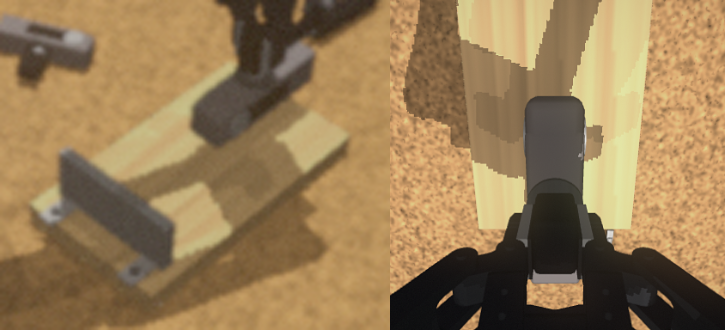

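The case sits centred between the shelf sides (478/632 against case middle 555) and square to the edge. Lowering to just above the shelf.

Request:
apply_moves([
  [0, 0, 0.02, 0],
  [0, 0, 0.02, 0],
  [0, 0, 0.02, 0],
  [0, 0, 0.016, 0],
  [0, 0, 0.008, 0],
  [0, 0, 0.004, 0],
  [0, 0, 0, 0],
  [0, 0, 0, 0],
  [0, 0, 0, 0],
  [0, 0, 0, 0],
])

```text
t: 11.7
tool_pos: [622.6, -139.9, 78.4]
eef_rot: [-3.141, 0.0, -3.048]
wrist_force: [0.1, 0.3, -2.8]
grip_width: 20.8
grasp_force: 61.3
```

Request:
apply_moves([
  [0, 0, 0.002, 0],
  [0, 0, 0, 0],
  [0, 0, 0.002, 0],
  [0, 0, 0, 0],
  [0, 0, 0.002, 0],
  [0, 0, 0, 0],
  [0, 0, 0, 0],
  [0, 0, 0, 0],
  [0, 0, 0, 0],
  [0, 0, 0, 0],
])

```text
t: 12.95
tool_pos: [622.6, -139.8, 76.8]
eef_rot: [-3.142, -0.0, -3.047]
wrist_force: [0.1, 0.2, -2.4]
grip_width: 20.9
grasp_force: 61.3
```

Request:
apply_moves([
  [0, 0, 0.001, 0],
  [0, 0, 0.001, 0],
  [0, 0, 0.001, 0],
  [0, 0, 0, 0],
  [0, 0, 0, 0],
  [0, 0, 0, 0],
  [0, 0, 0, 0],
  [0, 0, 0, 0],
  [0, 0, 0, 0],
  [0, 0, 0, 0],
])

```text
t: 14.2
tool_pos: [622.6, -139.9, 76.1]
eef_rot: [-3.142, 0.0, -3.047]
wrist_force: [-0.4, -0.3, -3.1]
grip_width: 21.2
grasp_force: 61.3
```

Request:
apply_moves([
  [0, 0, 0.001, 0],
  [0, 0, 0.001, 0],
  [0, 0, 0, 0],
  [0, 0, 0, 0],
  [0, 0, 0, 0],
  [0, 0, 0, 0],
  [0, 0, 0, 0],
  [0, 0, 0, 0],
  [0, 0, 0, 0],
  [0, 0, 0, 0],
])

```text
t: 15.45
tool_pos: [622.6, -139.9, 75.6]
eef_rot: [-3.142, 0.0, -3.047]
wrist_force: [-0.2, 1.1, -1.5]
grip_width: 21.1
grasp_force: 61.5
```

Request:
apply_moves([
  [0, 0, 0.001, 0],
  [0, 0, 0, 0],
  [0, 0, 0, 0],
  [0, 0, 0, 0],
  [0, 0, 0, 0],
  [0, 0, 0, 0],
  [0, 0, 0, 0],
  [0, 0, 0, 0],
  [0, 0, 0, 0],
  [0, 0, 0, 0],
])

```text
t: 16.7
tool_pos: [622.6, -139.9, 75.5]
eef_rot: [-3.142, 0.0, -3.047]
wrist_force: [-2.9, 1.1, 3.2]
grip_width: 21.2
grasp_force: 62.2
```

Case is standing on the shelf (Fz went from -2.8 to +3.2 N). Easing off a touch and drawing back to catch the hook.

Request:
apply_moves([
  [0, 0, -0.0003, 0],
  [0.008, 0, 0, 0],
  [0.008, 0, 0, 0],
  [0.008, 0, 0, 0],
  [0.008, 0, 0, 0],
  [0.008, 0, 0, 0],
  [0.008, 0, 0, 0],
  [0.008, 0, 0, 0],
  [0, 0, 0, 0],
  [0, 0, 0, 0],
])

```text
t: 17.95
tool_pos: [610.8, -141.2, 75.9]
eef_rot: [-3.141, 0.006, -3.048]
wrist_force: [6.1, 0.4, -2.0]
grip_width: 21.2
grasp_force: 61.6
```

Request:
apply_moves([
  [0, 0, 0.0003, 0],
  [0, 0, 0, 0],
  [0, 0, 0, 0],
  [0, 0, 0, 0],
  [0, 0, 0, 0],
  [0, 0, 0, 0],
  [0, 0, 0, 0],
  [0, 0, 0, 0],
  [0, 0, 0, 0],
  [0, 0, 0, 0],
])

```text
t: 19.2
tool_pos: [610.8, -141.2, 75.9]
eef_rot: [-3.141, 0.006, -3.048]
wrist_force: [6.3, 1.0, -2.6]
grip_width: 21.2
grasp_force: 61.6
```

Hooked: Fx is about 6 N. The spring pull lifts the case slightly (z +0.4, pitch 0.006), so I lower a little to keep it standing.

Request:
apply_moves([
  [0, 0, 0.001, 0],
  [0, 0, 0, 0],
  [0, 0, 0, 0],
  [0, 0, 0, 0],
  [0, 0, 0, 0],
  [0, 0, 0, 0],
  [0, 0, 0, 0],
  [0, 0, 0, 0],
  [0, 0, 0, 0],
  [0, 0, 0, 0],
])

```text
t: 20.45
tool_pos: [610.9, -141.2, 75.8]
eef_rot: [-3.141, 0.005, -3.048]
wrist_force: [5.9, 1.5, -0.5]
grip_width: 21.1
grasp_force: 61.6
```

Request:
apply_moves([
  [0, 0, 0.001, 0],
  [0, 0, 0, 0],
  [0.01, 0, 0, 0],
  [0.01, 0, 0, 0],
  [0.01, 0, 0, 0],
  [0.01, 0, 0, 0],
  [0.01, 0, 0, 0],
  [0.01, 0, 0, 0],
  [0, 0, 0, 0],
  [0, 0, 0, 0],
])

```text
t: 21.7
tool_pos: [596.7, -142.6, 75.9]
eef_rot: [-3.14, 0.007, -3.048]
wrist_force: [7.2, 1.5, -1.7]
grip_width: 21.3
grasp_force: 61.5
```

Request:
apply_moves([
  [0, 0, 0.001, 0],
  [0.016, 0, 0, 0],
  [0.02, 0, 0, 0],
  [0.02, 0, 0.0005, 0],
  [0.02, 0, 0, 0],
  [0.02, 0, 0, 0],
  [0.02, 0, 0.0005, 0],
  [0.02, 0, 0, 0],
  [0, 0, 0, 0],
  [0, 0, 0, 0],
])

```text
t: 22.95
tool_pos: [563.3, -145.9, 75.9]
eef_rot: [-3.14, 0.008, -3.048]
wrist_force: [7.5, 1.8, -1.7]
grip_width: 21.2
grasp_force: 61.7
```

```bash
python3 - <<'E'
from h import *
import pickle
from edge import edge
s=readout.sense();print(s["tool_pos"],s["eef_rot"],s["wrist_force"],s["wrist_torque"],s["t"])
c=vision.calibration("wrist");im=vision.get_image("wrist");sd=vision.get_image("side")
pickle.dump((c,im,s,sd),open("w4.pkl","wb"))
A=cv2.resize(sd[180:290,235:365],None,fx=3,fy=3,interpolation=cv2.INTER_CUBIC)
o=np.hstack([A,cv2.resize(im[:,60:450],(335,330))]);cv2.imwrite("pics/p2.png",o[...,::-1])
E
```

```text
[ 563.33073351 -145.89885993   75.86249902] [-3.14000485  0.00822285 -3.04786051] [ 7.50085563  1.79827538 -1.68461361] [ 0.27600991 -1.1562655   0.03504845] 22.95
```

View pics/p2.png

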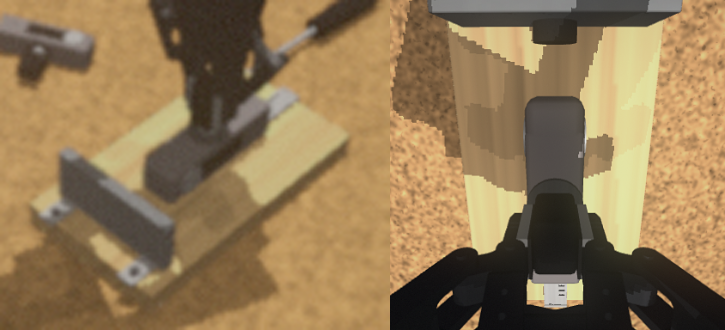

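The blade is out and hooked (side crop (282,103); its scale shows at wrist (556,293)), and the buffer at (554,32) lines up with the case middle at (555,100). About 32 mm is left. I'm continuing, pressing slightly more so the case stays down.

Request:
apply_moves([
  [0, 0, 0.001, 0],
  [0.012, 0, 0.001, 0],
  [0.016, 0, 0, 0],
  [0.016, 0, 0, 0],
  [0.016, 0, 0, 0],
  [0.016, 0, 0, 0],
  [0.012, 0, 0, 0],
  [0.004, 0, 0, 0],
  [0, 0, 0, 0],
  [0, 0, 0, 0],
])

```text
t: 24.3
tool_pos: [541.5, -148.2, 75.9]
eef_rot: [-3.139, 0.01, -3.048]
wrist_force: [9.5, 2.0, -1.5]
grip_width: 21.3
grasp_force: 61.7
```

Request:
apply_moves([
  [0.004, 0, 0.001, 0],
  [0.004, 0, 0, 0],
  [0.004, 0, 0, 0],
  [0.004, 0, 0, 0],
  [0, 0, 0, 0],
  [0, 0, 0, 0],
  [0, 0, 0, 0],
  [0, 0, 0, 0],
  [0, 0, 0, 0],
  [0, 0, 0, 0],
])

```text
t: 25.55
tool_pos: [537.9, -148.6, 75.9]
eef_rot: [-3.139, 0.011, -3.048]
wrist_force: [10.1, 1.8, 0.4]
grip_width: 21.0
grasp_force: 61.8
```

Request:
apply_moves([
  [0.004, 0, 0, 0],
  [0.004, 0, 0, 0],
  [0.004, 0, 0, 0],
  [0.004, 0, 0, 0],
  [0, 0, 0, 0],
  [0, 0, 0, 0],
  [0, 0, 0, 0],
  [0, 0, 0, 0],
  [0, 0, 0, 0],
  [0, 0, 0, 0],
])

```text
t: 26.8
tool_pos: [534.0, -149.0, 75.9]
eef_rot: [-3.139, 0.011, -3.048]
wrist_force: [11.4, 1.9, -0.3]
grip_width: 21.0
grasp_force: 61.7
```

Request:
apply_moves([
  [0.004, 0, 0, 0],
  [0.004, 0, 0, 0],
  [0.004, 0, 0, 0],
  [0, 0, 0, 0],
  [0, 0, 0, 0],
  [0, 0, 0, 0],
  [0, 0, 0, 0],
  [0, 0, 0, 0],
  [0, 0, 0, 0],
  [0, 0, 0, 0],
])

```text
t: 28.05
tool_pos: [531.7, -149.2, 76.0]
eef_rot: [-3.139, 0.013, -3.048]
wrist_force: [13.2, 1.7, -1.8]
grip_width: 21.0
grasp_force: 61.5
```

Request:
apply_moves([
  [0.004, 0, 0, 0],
  [0.004, 0, 0.001, 0],
  [0, 0, 0, 0],
  [0, 0, 0, 0],
  [0, 0, 0, 0],
  [0, 0, 0, 0],
  [0, 0, 0, 0],
  [0, 0, 0, 0],
  [0, 0, 0, 0],
  [0, 0, 0, 0],
])

```text
t: 29.3
tool_pos: [531.4, -149.4, 76.2]
eef_rot: [-3.139, 0.017, -3.049]
wrist_force: [16.6, 3.0, -2.0]
grip_width: 20.9
grasp_force: 61.5
```

Contact with the buffer: 0.3 mm of motion for 2 mm commanded, Fx up by about 5 N. A little more back, and lowering so the case stands flat before I lock.

Request:
apply_moves([
  [0.004, 0, 0.001, 0],
  [0, 0, 0.001, 0],
  [0, 0, 0, 0],
  [0, 0, 0, 0],
  [0, 0, 0, 0],
  [0, 0, 0, 0],
  [0, 0, 0, 0],
  [0, 0, 0, 0],
  [0, 0, 0, 0],
  [0, 0, 0, 0],
])

```text
t: 30.55
tool_pos: [531.3, -149.4, 76.3]
eef_rot: [-3.138, 0.019, -3.049]
wrist_force: [16.0, 3.9, -1.1]
grip_width: 21.1
grasp_force: 61.6
```

Request:
apply_moves([
  [0, 0, 0.001, 0],
  [0, 0, 0.001, 0],
  [0, 0, 0, 0],
  [0, 0, 0, 0],
  [0, 0, 0, 0],
  [0, 0, 0, 0],
  [0, 0, 0, 0],
  [0, 0, 0, 0],
  [0, 0, 0, 0],
  [0, 0, 0, 0],
])

```text
t: 31.8
tool_pos: [531.3, -149.4, 76.3]
eef_rot: [-3.139, 0.019, -3.049]
wrist_force: [15.3, 4.6, 1.3]
grip_width: 21.2
grasp_force: 62.0
```

Request:
apply_moves([
  [0, 0, 0.002, 0],
  [0, 0, 0.002, 0],
  [0, 0, 0.002, 0],
  [0, 0, 0.002, 0],
  [0, 0, 0, 0],
  [0, 0, 0, 0],
  [0, 0, 0, 0],
  [0, 0, 0, 0],
  [0, 0, 0, 0],
  [0, 0, 0, 0],
])

```text
t: 33.05
tool_pos: [531.4, -149.5, 75.4]
eef_rot: [-3.139, 0.018, -3.049]
wrist_force: [13.1, 5.3, 6.9]
grip_width: 20.9
grasp_force: 62.8
```

Request:
apply_moves([
  [0.004, 0, 0, 0],
  [0.004, 0, 0, 0],
  [0, 0, 0.004, 0],
  [0, 0, 0.004, 0],
  [0, 0, 0, 0],
  [0, 0, 0, 0],
  [0, 0, 0, 0],
  [0, 0, 0, 0],
  [0, 0, 0, 0],
  [0, 0, 0, 0],
])

```text
t: 34.3
tool_pos: [531.2, -149.6, 74.2]
eef_rot: [-3.138, 0.022, -3.05]
wrist_force: [16.7, 7.4, 7.4]
grip_width: 21.0
grasp_force: 62.7
```

Request:
apply_moves([
  [0, 0.004, 0.004, 0],
  [0, 0, 0.004, 0],
  [0, 0, 0.004, 0],
  [0, 0, 0.004, 0],
  [0, 0, 0, 0],
  [0, 0, 0, 0],
  [0, 0, 0, 0],
  [0, 0, 0, 0],
  [0, 0, 0, 0],
  [0, 0, 0, 0],
])

```text
t: 35.55
tool_pos: [531.3, -149.5, 70.8]
eef_rot: [-3.137, 0.022, -3.049]
wrist_force: [14.9, 4.8, 9.2]
grip_width: 21.0
grasp_force: 63.0
```

Request:
apply_moves([
  [0, 0, 0.004, 0],
  [0, 0, 0.004, 0],
  [0, 0, 0, 0],
  [0, 0, 0, 0],
  [0, 0, 0, 0],
  [0, 0, 0, 0],
  [0, 0, 0, 0],
  [0, 0, 0, 0],
  [0, 0, 0, 0],
  [0, 0, 0, 0],
])

```text
t: 36.8
tool_pos: [531.4, -149.5, 70.3]
eef_rot: [-3.137, 0.022, -3.049]
wrist_force: [10.9, 5.6, 18.7]
grip_width: 21.1
grasp_force: 64.3
```

Handle has travelled about 6 mm and stopped at 18.7 N, so it is home. One small extra push to be sure, then relieve.

Request:
apply_moves([
  [0, 0, 0.003, 0],
  [0, 0, 0, 0],
  [0, 0, 0, 0],
  [0, 0, 0, 0],
  [0, 0, 0, 0],
  [0, 0, 0, 0],
  [0, 0, 0, 0],
  [0, 0, 0, 0],
  [0, 0, 0, 0],
  [0, 0, 0, 0],
])

```text
t: 38.05
tool_pos: [531.5, -149.5, 70.2]
eef_rot: [-3.137, 0.022, -3.049]
wrist_force: [10.1, 6.8, 21.9]
grip_width: 21.1
grasp_force: 64.8
```

Request:
apply_moves([
  [0, 0, -0.004, 0],
  [0, 0, -0.004, 0],
  [0, 0, -0.003, 0],
  [0, 0, 0, 0],
  [0, 0, 0, 0],
  [0, 0, 0, 0],
  [0, 0, 0, 0],
  [0, 0, 0, 0],
  [0, 0, 0, 0],
  [0, 0, 0, 0],
])

```text
t: 39.3
tool_pos: [531.3, -149.5, 70.4]
eef_rot: [-3.137, 0.022, -3.049]
wrist_force: [15.7, 3.8, 7.1]
grip_width: 21.2
grasp_force: 62.7
```

Position held at 70.2-70.4 under 22 N and after relief, so it is locked. Now easing the horizontal and vertical load before opening.

Request:
apply_moves([
  [-0.004, 0, 0, 0],
  [-0.004, 0, 0, 0],
  [-0.004, 0, 0, 0],
  [-0.004, 0, 0, 0],
  [0, 0, 0, 0],
  [0, 0, 0, 0],
  [0, 0, 0, 0],
  [0, 0, 0, 0],
  [0, 0, 0, 0],
  [0, 0, 0, 0],
])

```text
t: 40.55
tool_pos: [531.7, -149.4, 70.2]
eef_rot: [-3.137, 0.014, -3.048]
wrist_force: [6.5, 2.8, 14.8]
grip_width: 21.1
grasp_force: 63.9
```

Request:
apply_moves([
  [-0.004, 0, -0.003, 0],
  [-0.004, 0, -0.002, 0],
  [0, 0, 0, 0],
  [0, 0, 0, 0],
  [0, 0, 0, 0],
  [0, 0, 0, 0],
  [0, 0, 0, 0],
  [0, 0, 0, 0],
  [0, 0, 0, 0],
  [0, 0, 0, 0],
])

```text
t: 41.8
tool_pos: [531.8, -149.3, 70.1]
eef_rot: [-3.138, 0.01, -3.048]
wrist_force: [4.1, 2.5, 11.3]
grip_width: 21.1
grasp_force: 63.4
```

Request:
apply_moves([
  [-0.004, 0, -0.003, 0],
  [-0.004, 0, -0.003, 0],
  [0, 0, 0, 0],
  [0, 0, 0, 0],
  [0, 0, 0, 0],
  [0, 0, 0, 0],
  [0, 0, 0, 0],
  [0, 0, 0, 0],
  [0, 0, 0, 0],
  [0, 0, 0, 0],
])

```text
t: 43.05
tool_pos: [531.9, -149.2, 70.1]
eef_rot: [-3.138, 0.006, -3.048]
wrist_force: [2.4, -0.3, 7.4]
grip_width: 21.0
grasp_force: 62.7
```

Request:
apply_moves([
  [-0.004, 0, -0.003, 0],
  [0, 0, 0, 0],
  [0, 0, 0, 0],
  [0, 0, 0, 0],
  [0, 0, 0, 0],
  [0, 0, 0, 0],
  [0, 0, 0, 0],
  [0, 0, 0, 0],
  [0, 0, 0, 0],
  [0, 0, 0, 0],
])

```text
t: 44.3
tool_pos: [532.2, -149.0, 70.0]
eef_rot: [-3.138, 0.005, -3.047]
wrist_force: [2.6, -1.4, 6.3]
grip_width: 21.0
grasp_force: 62.6
```

Request:
apply_moves([
  [0, 0, 0, 0],
  [0, 0, 0, 0],
  [0, 0, 0, 0],
  [0, 0, 0, 0],
  [0, 0, 0, 0],
  [0, 0, 0, 0],
  [0, 0, 0, 0],
  [0, 0, 0, 0],
  [0, 0, 0, 0],
  [0, 0, 0, 0],
], grip=0)

```text
t: 45.55
tool_pos: [529.9, -147.6, 67.8]
eef_rot: [-3.142, 0.0, -3.047]
wrist_force: [-0.6, -0.1, -0.2]
grip_width: 85.4
grasp_force: 0.0
```

Request:
apply_moves([
  [0, 0, -0.06, 0],
  [0, 0, -0.1, 0],
  [0, 0, -0.12, 0],
  [0, 0, -0.12, 0],
  [0, 0, -0.12, 0],
  [0, 0, -0.08, 0],
  [0, 0, 0, 0],
  [0, 0, 0, 0],
  [0, 0, 0, 0],
  [0, 0, 0, 0],
])

```text
t: 46.8
tool_pos: [529.3, -147.4, 216.6]
eef_rot: [3.141, -0.002, -3.047]
wrist_force: [-0.5, 0.9, -0.2]
grip_width: 85.3
grasp_force: 0.0
```

```bash
python3 - <<'E'
from h import *
s=readout.sense();print(s["tool_pos"],s["wrist_force"],s["t"])
im=vision.get_image("wrist");sd=vision.get_image("side");tp=vision.get_image("top")
A=cv2.resize(sd[180:290,235:365],None,fx=3,fy=3,interpolation=cv2.INTER_CUBIC)
o=np.hstack([A,cv2.resize(im[:,80:430],(400,330))])
cv2.imwrite("pics/end.png",o[...,::-1]);print(o.shape)
E
```

```text
[ 529.2551257  -147.3523985   216.62629854] [-0.45902357  0.87669721 -0.15365159] 46.8
(330, 790, 3)
```

View pics/end.png

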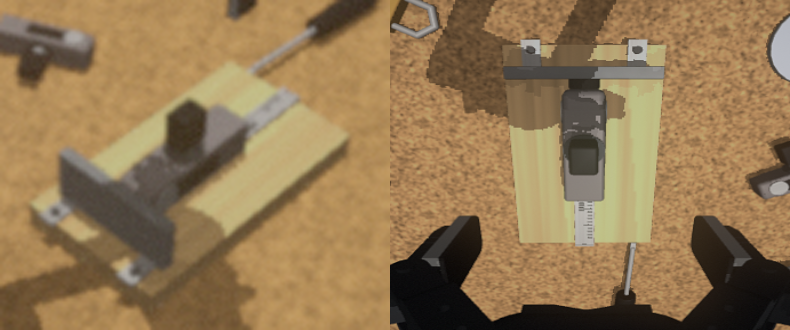

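The rule stands square on the shelf with its rear at the buffer (584,87). The blade runs to the front edge with its hook over it (585,244), the handle is down, and the gripper is clear. Handing in.

```bash
python3 -c "
from workcell import env
print(env.hand_in())"
```

```text
the job is handed in; nothing more can be done
None
```

The rule is hooked over the shelf's front edge, drawn back against the rubber buffer and locked. I let go of it and handed the job in at about 47 s, with no verdict shown; its front tipped up about 1 mm during the draw and locking.

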